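Read the culture dish behind the stain bottles

TASK

The red culture dish is hemmed in by three brown stain bottles in the steel tray: first set all three bottles aside, standing in the green side tray. Then take the red dish, keeping it level, to the middle of the round white disc on the colony counter and let it go. Finally stand each bottle back on the very spot in the steel tray where that bottle stood at the start, and do not knock over or shift the pale dish, the specimen pot or the tape roll.

Things in the scene. Friction and masses are not known exactly. Their poses are not given: they have to be found in the camera images.
- bottle_blue: brown glass stain bottle, blue screw cap and blue stripe on its label, 110 mm tall, 110 to 230 g: body 42 mm across up to z = 66 mm, neck 23 mm across at z = 82, smooth cap 28 mm across from z = 86 to 110 mm (grip it there from above). Origin: centre of its underside, z up. Starts on any one of the steel tray's three bottle places
- bottle_yellow: brown glass stain bottle, yellow screw cap and yellow stripe on its label, 110 mm tall, 110 to 230 g: body 42 mm across up to z = 66 mm, neck 23 mm across at z = 82, smooth cap 28 mm across from z = 86 to 110 mm (grip it there from above). Origin: centre of its underside, z up. Starts on any one of the steel tray's three bottle places
- bottle_white: brown glass stain bottle, white screw cap and white stripe on its label, 110 mm tall, 110 to 230 g: body 42 mm across up to z = 66 mm, neck 23 mm across at z = 82, smooth cap 28 mm across from z = 86 to 110 mm (grip it there from above). Origin: centre of its underside, z up. Starts on any one of the steel tray's three bottle places
- dish_red: culture dish with blood-red agar under a clear lid, one closed solid piece, 55 mm across and 15 mm tall, about 30 g. Origin at the centre of its underside, z up. At the start it lies on the steel tray, 3 mm above the bench, with a bottle about 5 mm from its rim on three sides, so that a gripper cannot get at it
- steel_tray: fixed steel tray 160 mm (x) by 180 mm (y), walls 3 mm thick, 10 mm high, floor 3 mm thick, a wire handle outside each y end. Origin: centre of its underside, on the bench. Dark round marks 49 mm across on its floor: the dish's at (20, 0) mm, the bottles' at (-34, 0), (20, 54), (20, -54) mm in its frame; each thing starts within 3 mm of its mark
- side_tray: fixed empty green plastic tray 240 mm (its x) by 160 mm (its y), walls 3 mm thick and 12 mm high, floor 3 mm thick: the side area. Origin at the centre of its underside, on the bench. To the left or to the right of the steel tray
- counter_stage (a point): centre of the top of the colony counter's round white gridded lit disc, ringed in black: 90 mm across, level, 62 mm above the bench, 2 mm proud of the white housing's flat top, which reaches 75 mm either way in the point's x and 95 mm in its y (lower control panel on the -x side). Fixed. Left or right of the steel tray, on the other side from the green tray
- dish_pale: bystander: culture dish of the same size as the red one, with pale yellow agar. Origin at the centre of its underside. Leave it alone
- specimen_pot: bystander: slim pale specimen pot with a red cap, 31 mm across, 78 mm tall. Origin at the centre of its underside. Leave it alone
- tape_roll: bystander: roll of beige tape lying flat, 52 mm across, 19 mm tall. Origin at the centre of its underside. Leave it alone

How it is judged:
By the outcome, as a careful person would: the job done as asked, in the order asked, and still so for the second after the job is handed in, with the robot touching nothing.
It also fails if it takes over 144 s, if anything falls off the work surface, if the arm or the gripper's body presses on something with over 40 N, if the wrist force passes 120 N, or if a joint passes its speed limit or range.

ROBOT

A 6-joint arm with a two-finger parallel gripper is mounted at the origin on the work surface. World frame = base frame: x ahead of the robot, y to its left, z up, the work surface at z = 0. Lengths are in mm, angles in rad, forces in N, time in s.
With the tool pointing down it reaches from about 275 to 750 mm from the base axis. Payload 10.2 kg.
Tool frame: the origin (TCP) lies on the centre line of the jaws, within the pads' length; the fingertips stand 19 mm ahead of it and the grasp point (between the pads) is the TCP (env.tcp_to_tips is the z of the fingertips in the tool frame, in mm); z points along the fingers, y is the line along which they close (so a half turn about z gives the same grasp; the last joint's range is limited). The gripper opens to 85 mm and grips with 20 to 120 N. Pads are 22 mm wide; open, the fingers measure 114 mm over their backs; the gripper's body (76 mm by 85 mm) begins 54 mm behind the grasp point. The pads swing forward as they close: fully open they stand 13 mm farther back than shut.
Start: joints at [-1.342, 0.313, 1.498, -0, 1.331, -0.223], TCP at [229.196, -472.335, 250.294] pointing down, gripper open.
Joint ranges: [-2.94, 2.94], [-0.97, 2.17], [0.19, 2.56], [-1.23, 4.37], [0.02, 3.11], [-2.88, 2.88]. Speed limits (rad/s): [2.39, 2.39, 3.01, 3.14, 3.14, 3.14].

INTERFACE

Orientations are given as a rotation vector (axis times angle).
In Python, from bench import monitor, eyes, ticket, env gives the robot as it stands.
- The arm moves only by the tool jog_arm, never from a script. Its argument "motion" is one flat list of numbers, 4 for each row, row after row: the shift along the world's x, y, z in m, then the turn about the world's z in degrees. A call has exactly 10 rows; each row is the pose to reach, as a shift and turn from the pose commanded when the call began; what a row does not reach only later rows make up. A row lasts 1/8 s, in which the tool goes at most 62.5 mm and 10.7 degrees, less where a joint would pass 70% of its speed; a pose out of reach is approached as far as the arm can. A call with a gripper value outside its range is refused whole. "fingers" is the finger opening in m, from 0 to 0.0854, set as the call begins (left out, the last holds). The fingers move at their own pace and stop on an object; "squeeze" is the grip in N (left out, the last holds). Time passes only in rows, so rows that repeat a pose let the fingers close, or fill a call up. It gives the time, the measured TCP pose, the force, the opening and the grip force at its end, in the units of the state.
- monitor.sense(): the state, without advancing time (a new reading comes with each control period).
- eyes.read_camera(name): name is "scene" or "top" or "wrist"; returns a dict with "img" (384x512x3 uint8, red, green, blue), "depth" (384x512 float32, mm along the optical axis (not along the pixel's ray), 0 where there is no reading), "fx", "fy", "cx", "cy" (pixels), "extrinsics" (4x4, takes a point from world to camera coordinates). Camera axes: x right, y down, z forward; pixel columns grow to the right and rows downward; lengths in mm; the calibration is good to about 2 mm. A picture is of the moment at which its call begins.
- ticket.job_done(): hands the job in; it is judged then, once.
The state is a dict: "clock": time; "joint_pos": joint angles; "qd": joint speeds; "tau": joint torques, N m; "tool_pos": TCP position; "tool_rot": TCP orientation; "contact_force": force on the tool from outside, world axes, zero at the start; "moment": the same for the moment, N m; "finger_gap": finger opening in mm; "grasp_force": force on a finger pad.
Only numpy, scipy, OpenCV 4.12 (cv2) and the standard library are available. Lean on these libraries where they do the work, as an engineer would, in place of code of your own. Each camera call takes 0.05 s, during which the arm holds its last target. There are 200 camera calls.

## Working session

There is one attempt and no reset: what is moved stays moved. The work goes in short steps, Python scripts to look and compute and a tool call to move; the robot and the scene stay as the last step left them, time stands still between calls to the robot, and variables do not carry over. Pictures are saved under pics/ and viewed, at most 14 in all, crops included, and the job is handed in when it is done.

Besides the shell and the picture viewer there is one more tool, called after ">>>" by a JSON object that holds its "fn" and its "kwargs". jog_arm: Moves the arm, as the interface text tells. Its arguments: {"type":"object","properties":{"motion":{"type":"array","items":{"type":"number"}},"fingers":{"type":"number"},"squeeze":{"type":"number"}},"required":["motion"]}

```bash
ls; mkdir -p pics; cat > h.py <<'E'
import numpy as np, cv2
from bench import monitor, eyes, ticket, env
def cam(n):
    return eyes.read_camera(n)
def save(c,name): cv2.imwrite('pics/'+name, cv2.cvtColor(c['img'],cv2.COLOR_RGB2BGR))
def ray(c,u,v,z):
    "pixel to world point on plane z"
    E=np.array(c['extrinsics']); R=E[:3,:3]; o=-R.T@E[:3,3]
    d=R.T@np.array([(u-c['cx'])/c['fx'],(v-c['cy'])/c['fy'],1])
    return o+d*(z-o[2])/d[2]
def cloud(c):
    "world point of every pixel by depth"
    E=np.array(c['extrinsics']); v,u=np.mgrid[:384,:512]; d=c['depth']
    P=np.stack([(u-c['cx'])/c['fx']*d,(v-c['cy'])/c['fy']*d,d],-1)
    return (P-E[:3,3])@E[:3,:3]
E
python3 - <<'E'
from h import *
for n in ('top','scene'):
    c=cam(n); save(c,n+'0.png'); print(n,c['fx'],c['cx'],c['cy'],np.round(c['extrinsics'],3).tolist())
    np.savez(n+'0.npz',**c)
print(monitor.sense())
E
```

```text
pics
top 356.283798053075 255.7615420815102 186.57643528408113 [[-0.005, -1.0, -0.008, 9.389], [-0.986, 0.006, -0.169, 616.066], [0.169, 0.007, -0.986, 942.997], [0.0, 0.0, 0.0, 1.0]]
scene 370.335362737609 254.27551042480752 186.17429778234765 [[-0.188, 0.982, 0.007, 104.748], [0.766, 0.151, -0.624, -449.833], [-0.614, -0.112, -0.781, 1314.796], [0.0, 0.0, 0.0, 1.0]]
{'clock': 0.1, 'joint_pos': array([-1.34239399e+00,  3.13388222e-01,  1.49834943e+00,  2.44495572e-05,
        1.33100960e+00, -2.23442416e-01]), 'qd': array([-0.00085799, -0.00257075, -0.00200713,  0.00081019, -0.00039276,
        0.00106603]), 'tau': array([ 2.32534840e-03, -4.12902510e+01, -2.60139924e+01, -2.03160184e-04,
        3.07033566e-03,  1.41032240e-05]), 'tool_pos': array([ 229.1551158 , -472.12008614,  249.79967261]), 'tool_rot': array([-3.06063494e+00, -7.03466142e-01, -3.27912814e-05]), 'contact_force': array([-0.36068059,  0.14303007,  0.33290854]), 'moment': array([ 0.00848154,  0.0049797 , -0.01504003]), 'grasp_force': 0.0, 'finger_gap': 85.10910785768233}
```

View pics/top0.png

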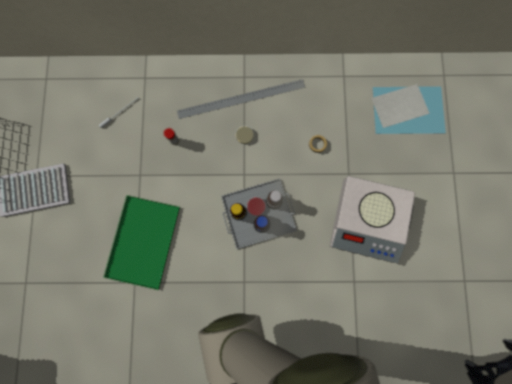

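View pics/scene0.png

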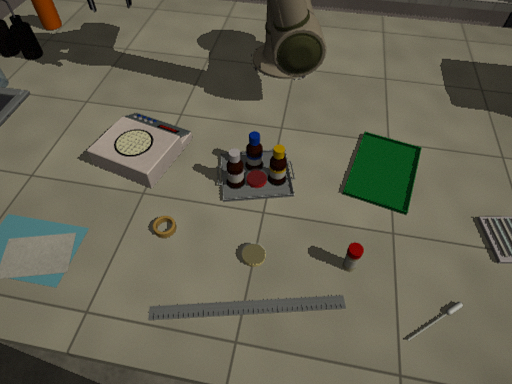

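The top view shows the steel tray at about (260,213), with yellow (237,210), white (276,196) and blue (262,223) caps around the red dish (257,206). The green tray is left at (143,242) and the disc right at (377,209). The scene view agrees, and the bystanders (pot, pale dish, tape) lie beyond the tray.

```bash
cat >> h.py <<'E'
def blob(c,lo,hi,roi,amin=15):
    "largest HSV blob in roi (u0,v0,u1,v1): contour in full-image pixels"
    h=cv2.cvtColor(c['img'],cv2.COLOR_RGB2HSV); m=cv2.inRange(h,np.array(lo),np.array(hi))
    k=np.zeros_like(m); u0,v0,u1,v1=roi; k[v0:v1,u0:u1]=m[v0:v1,u0:u1]
    cs,_=cv2.findContours(k,cv2.RETR_EXTERNAL,cv2.CHAIN_APPROX_NONE)
    cs=[q for q in cs if cv2.contourArea(q)>amin]
    return max(cs,key=cv2.contourArea) if cs else None
E
python3 - <<'E'
from h import *
T=dict(np.load('top0.npz')); S=dict(np.load('scene0.npz'))
G=([40,80,40],[90,255,255])
for c,n,roi in ((T,'top',(90,180,200,300)),(S,'scene',(330,120,440,220))):
    q=blob(c,*G,roi); P=np.array([ray(c,u,v,8)[:2] for u,v in q[:,0]],np.float32)
    print(n,'green',cv2.minAreaRect(P))
# height maps
for c,n in ((T,'top'),(S,'scene')):
    P=cloud(c).reshape(-1,3); I=cv2.cvtColor(c['img'],cv2.COLOR_RGB2HSV).reshape(-1,3)
    near=(P[:,0]>250)&(P[:,0]<520)&(abs(P[:,1])<170)
    w=near&(P[:,2]>100)&(P[:,2]<125)
    # caps by height
    for nm,ctr in (('yel',(237,210) if n=='top' else (279,150)),('whi',(276,196) if n=='top' else (234,156)),('blu',(262,223) if n=='top' else (255,138))):
        vv,uu=np.mgrid[:384,:512]; k=w&((abs(uu-ctr[0])<9)&(abs(vv-ctr[1])<9)).ravel()
        print(n,nm,k.sum(),P[k].mean(0).round(1),'ray',ray(c,*ctr,113).round(1), np.median(P[k][:,2]).round(1))
    d=(P[:,2]>57)&(P[:,2]<68)&(P[:,0]>250)&(P[:,0]<560)&(P[:,1]<-150)
    print(n,'housing',d.sum(),cv2.minAreaRect(P[d][:,:2].astype(np.float32)),np.median(P[d][:,2]))
    t=(P[:,2]>1)&(P[:,2]<14)&(P[:,0]>300)&(P[:,0]<520)&(abs(P[:,1])<120)
    print(n,'tray',cv2.minAreaRect(P[t][:,:2].astype(np.float32)))
# red dish
for c,n,roi in ((T,'top',(245,195,270,218)),(S,'scene',(243,168,272,192))):
    q=cv2.bitwise_or(*[cv2.inRange(cv2.cvtColor(c['img'],cv2.COLOR_RGB2HSV),np.array(a),np.array(b)) for a,b in (([0,90,50],[8,255,255]),([168,90,50],[180,255,255]))])
    u0,v0,u1,v1=roi; m=cv2.moments(q[v0:v1,u0:u1],True); print(n,'red',m['m00'],ray(c,u0+m['m10']/m['m00'],v0+m['m01']/m['m00'],16).round(1))
for c,n in ((T,'top'),(S,'scene')):
    r=(215,165,315,260) if n=='top' else (200,110,310,210)
    cv2.imwrite(f'pics/z{n}.png',cv2.resize(cv2.cvtColor(c['img'],cv2.COLOR_RGB2BGR)[r[1]:r[3],r[0]:r[2]],None,fx=5,fy=5,interpolation=cv2.INTER_CUBIC))
E
```

```text
top green ((467.2247619628906, 330.92938232421875), (159.0834197998047, 237.212646484375), 77.38304138183594)
scene green ((467.5705871582031, 332.5157470703125), (162.1740264892578, 249.60791015625), 77.29393768310547)
top yel 0 [nan nan nan] ray [544.4  54.3 113. ] nan
top whi 0 [nan nan nan] ray [580.4 -47.3 113. ] nan
top blu 62 [511.4  -8.9 111.9] ray [510.4 -10.2 113. ] 112.2
top housing 2123 ((522.7404174804688, -315.57342529296875), (192.38482666015625, 111.82672119140625), 78.3175277709961) 60.355568958421564
top tray ((410.29779052734375, 0.0206298828125), (218.7436065673828, 239.8365478515625), 0.04361029341816902)
scene yel 0 [nan nan nan] ray [555.5  58.6 113. ] nan
scene whi 0 [nan nan nan] ray [595.3 -41.8 113. ] nan
scene blu 49 [512.7  -8.3 111.8] ray [526.7  -4.9 113. ] 112.0
scene housing 1444 ((525.029296875, -316.20416259765625), (193.80899047851562, 105.98784637451172), 79.39697265625) 59.53651085188727
scene tray ((410.228271484375, 0.35242462158203125), (218.9088592529297, 239.1526641845703), 0.06815287470817566)
top red 232.0 [565.5   6.4  16. ]
scene red 295.0 [572.6   8.5  16. ]<stdin>:15: RuntimeWarning: Mean of empty slice.
  ret = um.true_divide(
  return _methods._mean(a, axis=axis, dtype=dtype,
  ret = ret.dtype.type(ret / rcount)
```

View pics/ztop.png

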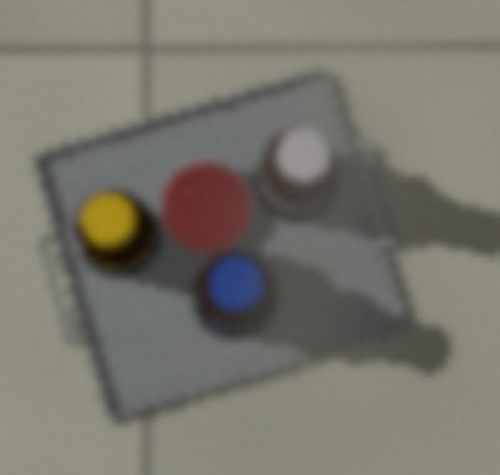

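The crop confirms the tray is turned by about +18°; bottle caps are at crop pixels (108,220), (303,155) and (237,283), and the dish at (207,207). The bottles are about x=510–580, so I need a wider region.

```bash
python3 - <<'E'
from h import *
for n in ('top','scene'):
    c=dict(np.load(n+'0.npz')); P=cloud(c)
    near=(P[...,0]>440)&(P[...,0]<680)&(abs(P[...,1])<130)
    for lo in (103,):
        m=(near&(P[...,2]>lo)&(P[...,2]<120)).astype(np.uint8)
        k,l,s,ce=cv2.connectedComponentsWithStats(m)
        for i in range(1,k):
            if s[i,4]>15:
                g=l==i; z=P[g][:,2]; top=g&(P[...,2]>109)
                v,u=np.nonzero(top)
                print(n,'cap',s[i,4],top.sum(),P[top].mean(0).round(1),'ray',ray(c,u.mean(),v.mean(),113).round(1))
    f=near&(P[...,2]>1)&(P[...,2]<6)
    t=near&(P[...,2]>6)&(P[...,2]<12)
    print(n,'rim',cv2.minAreaRect(P[t][:,:2].astype(np.float32)),t.sum())
    b=(P[...,0]>440)&(P[...,0]<900)&(abs(P[...,1])<300)&(P[...,2]>13)&(P[...,1]>-180)
    k,l,s,ce=cv2.connectedComponentsWithStats(b.astype(np.uint8))
    for i in range(1,k):
        if s[i,4]>15: print(n,'obj',s[i,4],np.median(P[l==i],0).round(),P[l==i].max(0).round())
    # disc: black ring/yellowish disc
    h=cv2.cvtColor(c['img'],cv2.COLOR_RGB2HSV)
    q=blob(c,[18,30,120],[40,140,255],(355,185,400,235) if n=='top' else (105,120,165,165))
    e=cv2.fitEllipse(cv2.convexHull(q)); print('disc',e, ray(c,*e[0],62).round(1))
    W=np.array([ray(c,u,v,62)[:2] for u,v in q[:,0]],np.float32); print(cv2.minEnclosingCircle(W))
E
```

```text
top cap 89 86 [582.  -44.8 112.8] ray [582.  -44.8 113. ]
top cap 89 87 [548.8  57.4 112.2] ray [548.7  57.3 113. ]
top cap 89 85 [515.4  -9.  112.4] ray [515.3  -9.  113. ]
top rim ((547.4901733398438, 0.5052032470703125), (159.77810668945312, 200.23641967773438), 16.564250946044922) 384
top obj 220 [782.  40.  15.] [ 810.   67. 1034.]
top obj 167 [762. 246.  75.] [ 781.  265. 1034.]
top obj 68 [ 751. -162.   18.] [ 776. -151.   25.]
top obj 209 [575. -42.  80.] [ 6.010e+02 -1.000e+00  1.034e+03]
top obj 486 [551.  -0.  20.] [ 594.   34. 1034.]
top obj 208 [544.  54.  80.] [ 568.   76. 1034.]
disc ((376.4461669921875, 209.2616424560547), (31.794219970703125, 33.62849044799805), 126.73619842529297) [ 549.5 -323.4   62. ]
((550.0139770507812, -323.5423889160156), 45.107704162597656)
scene cap 95 76 [517.1  -9.  111.9] ray [518.3  -8.8 113. ]
scene cap 101 84 [550.8  58.1 112. ] ray [551.8  58.2 113. ]
scene cap 99 82 [584.  -44.2 112.2] ray [584.8 -44.  113. ]
scene rim ((547.622802734375, 0.8994674682617188), (162.73023986816406, 199.65658569335938), 16.460861206054688) 418
scene obj 788 [535.  -2.  38.] [596.  35. 114.]
scene obj 517 [562.  59.  70.] [571.  79. 115.]
scene obj 509 [595. -41.  70.] [605. -23. 116.]
scene obj 107 [ 758. -163.   17.] [ 778. -151.   21.]
scene obj 380 [784.  42.  15.] [811.  69.  18.]
scene obj 365 [776. 249.  70.] [783. 265.  81.]
disc ((133.18453979492188, 142.25323486328125), (23.24957847595215, 34.89576721191406), 77.32830810546875) [ 552.1 -322.1   62. ]
((550.9398193359375, -322.40185546875), 44.4508171081543)
```

Two views agree within 2–3 mm: yellow (550,58), white (583,-44.5), blue (516,-9), cap tops z≈113, disc (550.5,-323), green tray (467.5,332). The distances also match the tray's layout (108 mm between yellow and white). I'll start moving, with a wrist look on the way.

>>> {"fn": "jog_arm", "kwargs": {"motion": [0.02,0.03,0,0,0.05,0.08,0,0,0.08,0.135,0,0,0.11,0.19,0,0,0.145,0.245,0,0,0.175,0.3,0,0,0.205,0.355,0,0,0.235,0.41,0,0,0.26,0.45,0,0,0.27,0.47,0,0], "fingers": 0.055, "squeeze": 40}}

```text
clock: 1.35
tool_pos: [499.8, -0.0, 249.8]
tool_rot: [-3.06, -0.708, 0.001]
contact_force: [0.1, -1.0, -0.4]
finger_gap: 55.2
grasp_force: 0.0
```

```bash
python3 - <<'E'
from h import *
c=cam('wrist'); save(c,'w1.png'); np.savez('w1.npz',**c); s=monitor.sense()
print(s['clock'],s['tool_pos'],s['tool_rot'],s['finger_gap'],np.round(s['joint_pos'],2))
P=cloud(c); m=((P[...,2]>107)&(P[...,2]<120)).astype(np.uint8)
k,l,st,ce=cv2.connectedComponentsWithStats(m)
for i in range(1,k):
    if st[i,4]>60: print(st[i],P[l==i].mean(0).round(1),'ray',ray(c,*ce[i],113).round(1))
E
```

```text
1.4 [500.17989628   1.04210599 249.80744082] [-3.05953927e+00 -7.08087315e-01  2.83186846e-04] 55.051996674516374 [-0.23  0.26  1.57  0.    1.31  0.88]
[ 204   70   38   39 1157] [550.4  56.4 112.4] ray [550.4  56.4 113. ]
[ 347   92   39   38 1148] [582.9 -45.3 112.3] ray [582.9 -45.1 113. ]
[265 151  36  36 995] [516.7  -9.7 112.3] ray [516.9  -9.6 113. ]
```

View pics/w1.png

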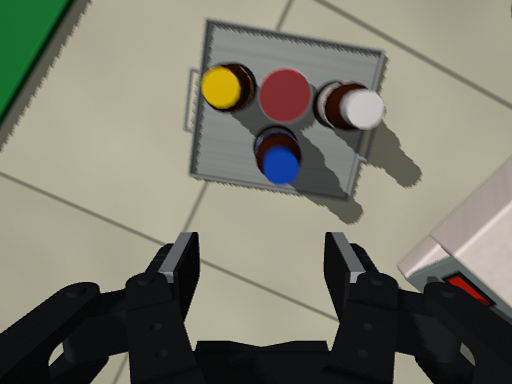

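The wrist view shows all three caps clearly (yellow (225,88), white (362,109), blue (281,166)), and its rays confirm the positions within 1.5 mm.

>>> {"fn": "jog_arm", "kwargs": {"motion": [0.01,0.012,0,0,0.025,0.03,-0.01,0,0.04,0.045,-0.03,0,0.051,0.059,-0.05,0,0.051,0.059,-0.07,0,0.051,0.059,-0.09,0,0.051,0.059,-0.1,0,0.051,0.059,-0.1,0,0.051,0.059,-0.1,0,0.051,0.059,-0.1,0]}}

```text
clock: 2.65
tool_pos: [550.5, 56.6, 151.0]
tool_rot: [3.061, 0.703, 0.002]
contact_force: [0.1, -0.4, -0.3]
finger_gap: 55.0
grasp_force: 0.0
```

>>> {"fn": "jog_arm", "kwargs": {"motion": [0,0,-0.008,0,0,0,-0.018,0,0,0,-0.028,0,0,0,-0.036,0,0,0,-0.042,0,0,0,-0.046,0,0,0,-0.047,0,0,0,-0.047,0,0,0,-0.047,0,0,0,-0.047,0]}}

```text
clock: 3.9
tool_pos: [550.3, 56.7, 103.4]
tool_rot: [3.062, 0.704, 0.0]
contact_force: [0.9, -0.1, -0.3]
finger_gap: 54.6
grasp_force: 0.0
```

>>> {"fn": "jog_arm", "kwargs": {"motion": [0,0,0,0,0,0,0,0,0,0,0,0,0,0,0,0,0,0,0,0,0,0,0,0,0,0,0,0,0,0,0,0,0,0,0,0,0,0,0,0], "fingers": 0.015}}

```text
clock: 5.15
tool_pos: [550.3, 56.7, 103.5]
tool_rot: [3.062, 0.704, 0.001]
contact_force: [-2.2, 0.6, 5.8]
finger_gap: 27.0
grasp_force: 39.7
```

>>> {"fn": "jog_arm", "kwargs": {"motion": [0,0,0.005,0,0,0,0.02,0,0,0,0.04,0,0,0,0.055,0,-0.005,0.01,0.06,0,-0.018,0.035,0.06,0,-0.034,0.065,0.06,0,-0.052,0.1,0.06,0,-0.07,0.135,0.06,0,-0.088,0.17,0.06,0]}}

```text
clock: 6.4
tool_pos: [460.8, 228.1, 163.0]
tool_rot: [-3.062, -0.704, 0.001]
contact_force: [0.2, 0.2, -1.3]
finger_gap: 27.0
grasp_force: 39.6
```

>>> {"fn": "jog_arm", "kwargs": {"motion": [-0.018,0.035,0,0,-0.034,0.066,0,0,-0.047,0.092,0,0,-0.057,0.11,0,0,-0.062,0.118,0,0,-0.063,0.12,0,0,-0.063,0.12,-0.005,0,-0.063,0.12,-0.015,0,-0.063,0.12,-0.027,0,-0.063,0.12,-0.037,0]}}

```text
clock: 7.65
tool_pos: [399.1, 346.4, 125.1]
tool_rot: [3.062, 0.703, -0.002]
contact_force: [0.1, 0.4, -0.9]
finger_gap: 26.9
grasp_force: 39.6
```

>>> {"fn": "jog_arm", "kwargs": {"motion": [0,0,-0.008,0,0,0,-0.014,0,0,0,-0.018,0,0,0,-0.02,0,0,0,-0.0215,0,0,0,-0.0225,0,0,0,-0.0225,0,0,0,-0.0225,0,0,0,-0.0225,0,0,0,-0.0225,0]}}

```text
clock: 8.9
tool_pos: [399.2, 346.7, 103.8]
tool_rot: [-3.062, -0.704, -0.0]
contact_force: [-1.4, -0.1, -1.3]
finger_gap: 27.1
grasp_force: 39.6
```

>>> {"fn": "jog_arm", "kwargs": {"motion": [0,0,0,0,0,0,0,0,0,0,0,0,0,0,0,0,0,0,0,0,0,0,0,0,0,0,0.01,0,0,0,0.03,0,0,0,0.055,0,0.005,-0.015,0.06,0], "fingers": 0.055}}

```text
clock: 10.15
tool_pos: [404.7, 331.9, 165.5]
tool_rot: [-3.06, -0.706, -0.005]
contact_force: [0.4, 0.7, -0.7]
finger_gap: 54.7
grasp_force: 0.0
```

>>> {"fn": "jog_arm", "kwargs": {"motion": [0.012,-0.04,0,0,0.027,-0.085,0,0,0.044,-0.135,0,0,0.06,-0.185,0,0,0.077,-0.235,0,0,0.092,-0.28,0,0,0.103,-0.315,0,0,0.11,-0.335,0,0,0.1124,-0.341,0,0,0.1124,-0.341,0,0]}}

```text
clock: 11.4
tool_pos: [516.4, -8.8, 163.6]
tool_rot: [-3.061, -0.704, 0.001]
contact_force: [0.8, 0.4, 0.2]
finger_gap: 54.9
grasp_force: 0.0
```

```bash
python3 - <<'E'
from h import *
c=cam('wrist'); P=cloud(c); m=((P[...,2]>105)&(P[...,2]<120)).astype(np.uint8)
k,l,st,ce=cv2.connectedComponentsWithStats(m); print(monitor.sense()['tool_pos'])
for i in range(1,k):
    if st[i,4]>60: print(st[i],P[l==i].mean(0).round(1),'ray',ray(c,*ce[i],113).round(1))
c=cam('top'); P=cloud(c); m=((P[...,2]>105)&(P[...,2]<120)&(P[...,1]>200)&(P[...,0]<650)).astype(np.uint8)
v,u=np.nonzero(m); print('top yellow',m.sum(),ray(c,u.mean(),v.mean(),113).round(1))
E
```

```text
[516.29471775  -8.47666592 163.68144569]
[ 354  114   58   55 2471] [583.1 -44.8 112.1] ray [583.1 -44.5 113. ]
[ 238  196   52   51 2022] [517.4  -9.4 112.1] ray [517.8  -9.2 113. ]
top yellow 107 [398.8 345.9 113. ]
```

>>> {"fn": "jog_arm", "kwargs": {"motion": [0,0,-0.01,0,0,0,-0.022,0,0,0,-0.034,0,0,0,-0.045,0,0,0,-0.053,0,0,0,-0.058,0,0,0,-0.0605,0,0,0,-0.0605,0,0,0,-0.0605,0,0,0,-0.0605,0]}}

```text
clock: 12.75
tool_pos: [516.7, -9.4, 103.5]
tool_rot: [3.062, 0.704, 0.001]
contact_force: [-0.8, 1.3, -0.4]
finger_gap: 54.8
grasp_force: 0.0
```

>>> {"fn": "jog_arm", "kwargs": {"motion": [0,0,0,0,0,0,0,0,0,0,0,0,0,0,0,0,0,0,0,0,0,0,0,0,0,0,0,0,0,0,0,0,0,0,0,0,0,0,0,0], "fingers": 0.015}}

```text
clock: 14.0
tool_pos: [516.7, -9.4, 103.5]
tool_rot: [3.062, 0.704, 0.001]
contact_force: [-0.2, -0.5, 4.3]
finger_gap: 26.5
grasp_force: 39.4
```

>>> {"fn": "jog_arm", "kwargs": {"motion": [0,0,0.005,0,0,0,0.02,0,0,0,0.04,0,0,0,0.055,0,-0.001,0.01,0.06,0,-0.004,0.03,0.06,0,-0.009,0.065,0.06,0,-0.015,0.105,0.06,0,-0.021,0.145,0.06,0,-0.027,0.185,0.06,0]}}

```text
clock: 15.25
tool_pos: [488.7, 177.5, 163.0]
tool_rot: [-3.061, -0.704, 0.001]
contact_force: [0.4, 0.2, -2.3]
finger_gap: 27.0
grasp_force: 39.6
```

>>> {"fn": "jog_arm", "kwargs": {"motion": [-0.006,0.04,0,0,-0.012,0.08,0,0,-0.017,0.115,0,0,-0.02,0.14,0,0,-0.022,0.152,0,0,-0.022,0.156,0,0,-0.022,0.156,-0.005,0,-0.022,0.156,-0.015,0,-0.022,0.156,-0.027,0,-0.022,0.156,-0.037,0]}}

```text
clock: 16.5
tool_pos: [467.5, 331.3, 125.1]
tool_rot: [3.062, 0.703, -0.002]
contact_force: [-0.7, 0.3, -1.6]
finger_gap: 26.6
grasp_force: 39.7
```

>>> {"fn": "jog_arm", "kwargs": {"motion": [0,0,-0.008,0,0,0,-0.014,0,0,0,-0.018,0,0,0,-0.02,0,0,0,-0.0215,0,0,0,-0.0225,0,0,0,-0.0225,0,0,0,-0.0225,0,0,0,-0.0225,0,0,0,-0.0225,0]}}

```text
clock: 17.75
tool_pos: [467.6, 331.7, 103.8]
tool_rot: [-3.062, -0.704, -0.0]
contact_force: [0.0, -0.3, -2.0]
finger_gap: 26.6
grasp_force: 39.7
```

>>> {"fn": "jog_arm", "kwargs": {"motion": [0,0,0,0,0,0,0,0,0,0,0,0,0,0,0,0,0,0,0,0,0,0,0,0,0,0,0.01,0,0,0,0.03,0,0,0,0.055,0,0.005,-0.016,0.06,0], "fingers": 0.055}}

```text
clock: 19.0
tool_pos: [473.2, 315.9, 165.7]
tool_rot: [-3.061, -0.706, -0.006]
contact_force: [-0.2, 0.9, -0.8]
finger_gap: 54.4
grasp_force: 0.0
```

>>> {"fn": "jog_arm", "kwargs": {"motion": [0.012,-0.04,0,0,0.027,-0.088,0,0,0.044,-0.143,0,0,0.06,-0.198,0,0,0.077,-0.25,0,0,0.092,-0.298,0,0,0.103,-0.335,0,0,0.109,-0.355,0,0,0.1105,-0.3605,0,0,0.1105,-0.3605,0,0]}}

```text
clock: 20.25
tool_pos: [582.8, -44.1, 163.6]
tool_rot: [-3.061, -0.704, 0.001]
contact_force: [-1.3, -0.2, -0.1]
finger_gap: 55.0
grasp_force: 0.0
```

```bash
python3 - <<'E'
from h import *
c=cam('wrist'); P=cloud(c); m=((P[...,2]>105)&(P[...,2]<120)).astype(np.uint8)
k,l,st,ce=cv2.connectedComponentsWithStats(m); print(monitor.sense()['tool_pos'])
for i in range(1,k):
    if st[i,4]>60: print(st[i],P[l==i].mean(0).round(1),'ray',ray(c,*ce[i],113).round(1))
c=cam('top'); P=cloud(c); m=((P[...,2]>105)&(P[...,2]<120)&(P[...,1]>200)&(P[...,0]<650)).astype(np.uint8)
k,l,st,ce=cv2.connectedComponentsWithStats(m)
for i in range(1,k): print('top',st[i,4],ray(c,*ce[i],113).round(1))
E
```

```text
[582.82620416 -43.80544762 163.72592149]
[ 240  196   51   51 2031] [584.3 -45.4 112.1] ray [584.6 -45.2 113. ]
top 102 [466.5 330.3 113. ]
top 106 [399.  346.1 113. ]
```

>>> {"fn": "jog_arm", "kwargs": {"motion": [0,0,-0.01,0,0,0,-0.022,0,0,0,-0.034,0,0,0,-0.045,0,0,0,-0.053,0,0,0,-0.058,0,0,0,-0.0605,0,0,0,-0.0605,0,0,0,-0.0605,0,0,0,-0.0605,0]}}

```text
clock: 21.6
tool_pos: [583.2, -44.9, 103.5]
tool_rot: [3.062, 0.704, 0.001]
contact_force: [0.2, -0.2, -0.5]
finger_gap: 55.1
grasp_force: 0.0
```

>>> {"fn": "jog_arm", "kwargs": {"motion": [0,0,0,0,0,0,0,0,0,0,0,0,0,0,0,0,0,0,0,0,0,0,0,0,0,0,0,0,0,0,0,0,0,0,0,0,0,0,0,0], "fingers": 0.015}}

```text
clock: 22.85
tool_pos: [583.3, -44.9, 103.5]
tool_rot: [3.061, 0.704, 0.001]
contact_force: [-0.1, -2.5, 5.7]
finger_gap: 27.0
grasp_force: 39.7
```

>>> {"fn": "jog_arm", "kwargs": {"motion": [0,0,0.005,0,0,0,0.02,0,0,0,0.04,0,0,0,0.055,0,-0.001,0.01,0.06,0,-0.004,0.03,0.06,0,-0.009,0.065,0.06,0,-0.014,0.105,0.06,0,-0.019,0.145,0.06,0,-0.024,0.185,0.06,0]}}

```text
clock: 24.1
tool_pos: [557.9, 142.7, 162.5]
tool_rot: [-3.061, -0.705, 0.003]
contact_force: [0.5, -0.3, -2.5]
finger_gap: 26.9
grasp_force: 39.6
```

>>> {"fn": "jog_arm", "kwargs": {"motion": [-0.006,0.042,0,0,-0.012,0.086,0,0,-0.017,0.126,0,0,-0.021,0.156,0,0,-0.023,0.171,0,0,-0.023,0.176,0,0,-0.023,0.176,-0.005,0,-0.023,0.176,-0.015,0,-0.023,0.176,-0.027,0,-0.023,0.176,-0.037,0]}}

```text
clock: 25.35
tool_pos: [536.0, 315.7, 125.1]
tool_rot: [3.062, 0.703, -0.002]
contact_force: [-0.0, 0.1, -1.3]
finger_gap: 26.9
grasp_force: 39.6
```

>>> {"fn": "jog_arm", "kwargs": {"motion": [0,0,-0.008,0,0,0,-0.014,0,0,0,-0.018,0,0,0,-0.02,0,0,0,-0.0215,0,0,0,-0.0225,0,0,0,-0.0225,0,0,0,-0.0225,0,0,0,-0.0225,0,0,0,-0.0225,0]}}

```text
clock: 26.6
tool_pos: [536.1, 316.2, 103.8]
tool_rot: [-3.062, -0.704, -0.0]
contact_force: [-0.2, 0.5, -1.8]
finger_gap: 26.6
grasp_force: 39.6
```

>>> {"fn": "jog_arm", "kwargs": {"motion": [0,0,0,0,0,0,0,0,0,0,0,0,0,0,0,0,0,0,0,0,0,0,0,0,0,0,0.01,0,0,0,0.03,0,0,0,0.055,0,0,-0.016,0.06,0], "fingers": 0.055}}

```text
clock: 27.85
tool_pos: [536.6, 300.4, 165.8]
tool_rot: [-3.061, -0.706, -0.006]
contact_force: [-0.2, 0.2, 0.2]
finger_gap: 54.9
grasp_force: 0.0
```

>>> {"fn": "jog_arm", "kwargs": {"motion": [0.003,-0.03,0,0,0.008,-0.07,0,0,0.012,-0.115,0,0,0.016,-0.16,0,0,0.02,-0.205,0,0,0.025,-0.245,0,0,0.029,-0.275,0,0,0.0305,-0.29,0,0,0.0305,-0.294,0,0,0.0305,-0.294,0,0], "fingers": 0.075}}

```text
clock: 29.1
tool_pos: [566.3, 6.7, 163.7]
tool_rot: [-3.061, -0.704, 0.001]
contact_force: [0.1, 0.3, 0.1]
finger_gap: 74.9
grasp_force: 0.0
```

```bash
python3 - <<'E'
from h import *
print(monitor.sense()['tool_pos'])
for n in ('wrist','top','scene'):
    c=cam(n); save(c,n+'5.png'); h=cv2.cvtColor(c['img'],cv2.COLOR_RGB2HSV)
    P=cloud(c)
    m=(((h[...,0]<10)|(h[...,0]>165))&(h[...,1]>100)&(h[...,2]>40)&(P[...,0]>520)&(P[...,0]<620)&(abs(P[...,1])<60)&(P[...,2]>10)&(P[...,2]<30)).astype(np.uint8)
    if m.sum()<20: continue
    cs,_=cv2.findContours(m,0,1); q=max(cs,key=cv2.contourArea)
    W=np.array([ray(c,u,v,16)[:2] for u,v in q[:,0]],np.float32)
    print(n,m.sum(),cv2.minEnclosingCircle(W),W.mean(0),np.median(P[m>0][:,2]))
    if n=='top':
        m=((P[...,2]>105)&(P[...,2]<120)&(P[...,1]>200)&(P[...,0]<650)).astype(np.uint8)
        k,l,st,ce=cv2.connectedComponentsWithStats(m)
        for i in range(1,k): print('top',st[i,4],ray(c,*ce[i],113).round(1))
E
```

```text
[566.34582868   6.68991481 163.66837877]
wrist 3139 ((568.9559326171875, 7.242084503173828), 26.359661102294922) [569.3703     7.010775] 17.42603557677321
top 67 ((557.129150390625, 5.668554782867432), 20.270235061645508) [551.9369      5.0553393] 17.633089629281447
top 96 [534.9 314.2 113. ]
top 102 [466.3 330.3 113. ]
top 105 [398.7 345.9 113. ]
scene 278 ((571.8812255859375, 7.475147724151611), 28.999107360839844) [572.6067      7.3989773] 16.961216884867152
```

View pics/wrist5.png

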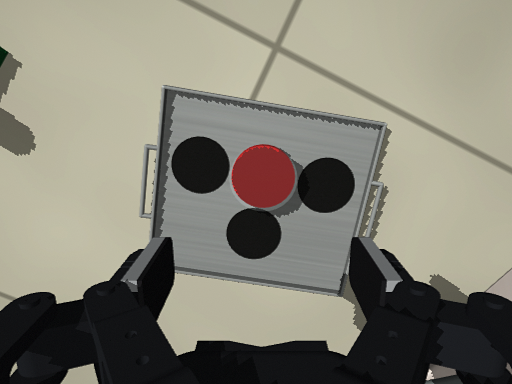

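The wrist view shows the dish free at (263,177), with three empty dark marks around it and room for the fingers. Its centre is about (568,7). All three bottles stand in the green tray.

>>> {"fn": "jog_arm", "kwargs": {"motion": [0.001,0.0005,-0.015,0,0.001,0.0005,-0.035,0,0.001,0.0005,-0.06,0,0.001,0.0005,-0.085,0,0.001,0.0005,-0.105,0,0.001,0.0005,-0.12,0,0.001,0.0005,-0.132,0,0.001,0.0005,-0.139,0,0.001,0.0005,-0.1415,0,0.001,0.0005,-0.1415,0]}}

```text
clock: 30.5
tool_pos: [567.8, 6.6, 22.5]
tool_rot: [3.062, 0.704, 0.001]
contact_force: [-0.6, 0.5, -0.3]
finger_gap: 74.9
grasp_force: 0.0
```

>>> {"fn": "jog_arm", "kwargs": {"motion": [0,0,0,0,0,0,0,0,0,0,0,0,0,0,0,0,0,0,0,0,0,0,0,0,0,0,0,0,0,0,0,0,0,0,0,0,0,0,0,0], "fingers": 0.045, "squeeze": 25}}

```text
clock: 31.75
tool_pos: [567.8, 6.7, 23.0]
tool_rot: [3.061, 0.704, 0.001]
contact_force: [-2.9, 0.7, 6.2]
finger_gap: 53.8
grasp_force: 26.1
```

```bash
python3 - <<'E'
from h import *
c=cam('wrist'); save(c,'w6.png')
E
```

```text
(no output)
```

View pics/w6.png

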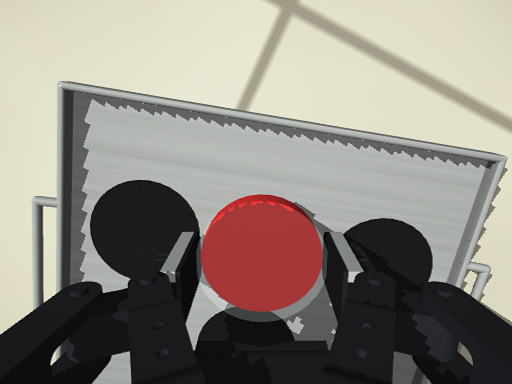

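The wrist view shows the dish (262,253) held level between both pads. Lifting and carrying.

>>> {"fn": "jog_arm", "kwargs": {"motion": [0,0,0.003,0,0,0,0.01,0,0,0,0.022,0,0,0,0.036,0,0,0,0.05,0,0,0,0.064,0,0,0,0.078,0,0,0,0.09,0,0,0,0.098,0,0,0,0.1,0]}}

```text
clock: 33.05
tool_pos: [567.7, 6.7, 122.7]
tool_rot: [3.062, 0.704, 0.001]
contact_force: [0.5, -0.7, -1.6]
finger_gap: 53.9
grasp_force: 26.4
```

>>> {"fn": "jog_arm", "kwargs": {"motion": [0,-0.005,0,0,-0.001,-0.015,0,0,-0.0015,-0.03,0,0,-0.0025,-0.05,0,0,-0.004,-0.072,0,0,-0.005,-0.095,0,0,-0.0065,-0.12,0,0,-0.0075,-0.145,0,0,-0.009,-0.17,0,0,-0.01,-0.195,0,0]}}

```text
clock: 34.3
tool_pos: [557.1, -190.4, 122.2]
tool_rot: [3.062, 0.702, -0.0]
contact_force: [0.2, 1.1, -0.1]
finger_gap: 53.6
grasp_force: 26.4
```

>>> {"fn": "jog_arm", "kwargs": {"motion": [-0.0015,-0.025,0,0,-0.003,-0.05,0,0,-0.004,-0.073,0,0,-0.005,-0.094,0,0,-0.006,-0.112,0,0,-0.007,-0.125,0,0,-0.0075,-0.132,0,0,-0.0075,-0.1345,0,0,-0.0075,-0.1345,0,0,-0.0075,-0.1345,0,0]}}

```text
clock: 35.55
tool_pos: [550.2, -322.4, 122.4]
tool_rot: [-3.062, -0.704, -0.0]
contact_force: [0.1, -0.2, -0.4]
finger_gap: 53.8
grasp_force: 26.4
```

```bash
python3 - <<'E'
from h import *
print(monitor.sense()['tool_pos'])
c=cam('scene'); h=cv2.cvtColor(c['img'],cv2.COLOR_RGB2HSV); P=cloud(c)
q=cv2.cvtColor(c['img'],cv2.COLOR_RGB2BGR)[80:200,70:230]; cv2.imwrite('pics/s7.png',cv2.resize(q,None,fx=4,fy=4,interpolation=2))
c=cam('wrist'); save(c,'w7.png')
E
```

```text
[ 550.22776392 -322.40120716  122.35204131]
```

View pics/s7.png

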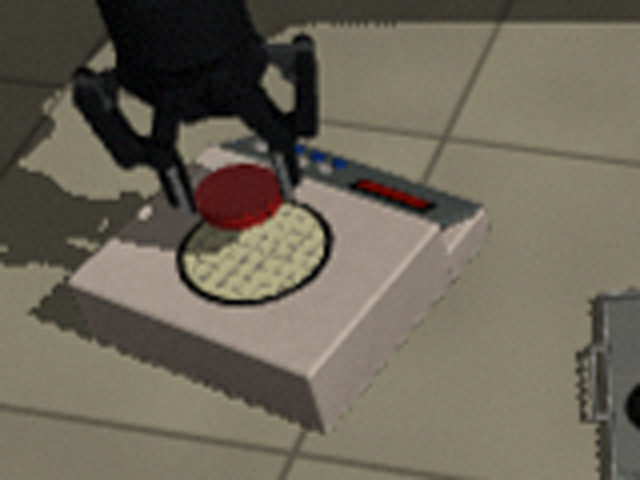

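View pics/w7.png

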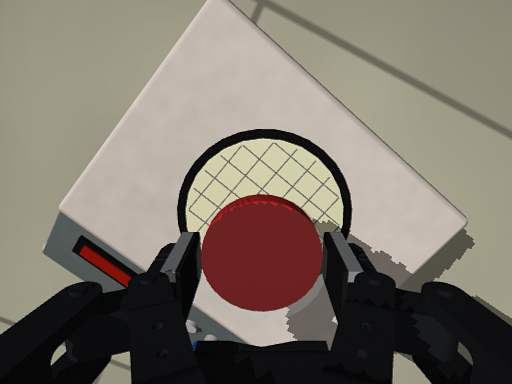

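Both views show the dish held level, above the disc (ring centre about (265,215) in the wrist view, dish (262,253), with parallax from its height). Lowering.

>>> {"fn": "jog_arm", "kwargs": {"motion": [0,0,-0.006,0,0,0,-0.014,0,0,0,-0.022,0,0,0,-0.029,0,0,0,-0.034,0,0,0,-0.037,0,0,0,-0.039,0,0,0,-0.04,0,0,0,-0.0405,0,0,0,-0.0405,0]}}

```text
clock: 36.9
tool_pos: [550.2, -322.9, 82.1]
tool_rot: [3.062, 0.704, 0.0]
contact_force: [-1.9, 0.3, 1.7]
finger_gap: 53.8
grasp_force: 26.6
```

```bash
python3 - <<'E'
from h import *
print(monitor.sense()['tool_pos'],monitor.sense()['contact_force'])
c=cam('wrist'); h=cv2.cvtColor(c['img'],cv2.COLOR_RGB2HSV); P=cloud(c)
m=(((h[...,0]<10)|(h[...,0]>165))&(h[...,1]>100)&(h[...,2]>40)&(P[...,2]>66)&(P[...,2]<90)&(np.hypot(P[...,0]-550,P[...,1]+323)<40)).astype(np.uint8)
q=max(cv2.findContours(m,0,1)[0],key=cv2.contourArea); W=np.array([ray(c,u,v,75)[:2] for u,v in q[:,0]],np.float32)
print('dish',cv2.minEnclosingCircle(W),np.median(P[m>0],0))
k=((h[...,2]<50)&(abs(P[...,2]-62)<4)&(np.hypot(P[...,0]-550,P[...,1]+323)<58)&(np.hypot(P[...,0]-550,P[...,1]+323)>36))
A=P[k][:,:2]; print(len(A))
s=np.linalg.lstsq(np.c_[2*A,np.ones(len(A))],(A**2).sum(1),rcond=None)[0]; print('ring',s[:2],np.sqrt(s[2]+s[:2]@s[:2]))
save(c,'w8.png')
E
```

```text
[ 550.15263614 -322.85719286   82.07826434] [-1.88474116  0.26500625  1.65168279]
dish ((552.6806030273438, -321.17510986328125), 26.62683868408203) [ 554.39336514 -320.56692022   76.40227243]
4875
ring [ 550.53214325 -323.73349977] 47.46809742165076
```

View pics/w8.png

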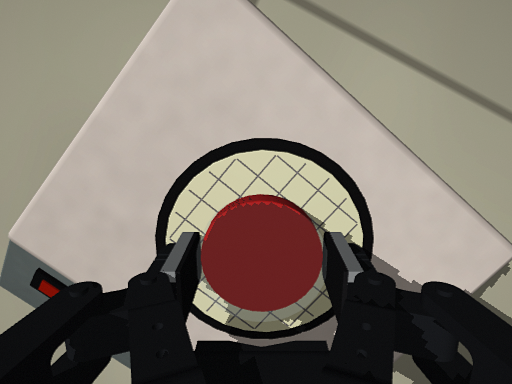

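The dish (262,253) is level on the disc, about 2–3 mm off the ring centre (265,238 at the disc's height). A small lift and nudge before letting go.

>>> {"fn": "jog_arm", "kwargs": {"motion": [0,0,0.002,0,0,0,0.003,0,-0.001,-0.001,0.003,0,-0.002,-0.002,0.003,0,-0.002,-0.002,0.003,0,-0.002,-0.002,0.002,0,-0.002,-0.002,0.001,0,-0.002,-0.002,0,0,-0.002,-0.002,0,0,-0.002,-0.002,0,0]}}

```text
clock: 38.2
tool_pos: [548.1, -324.8, 82.1]
tool_rot: [3.062, 0.704, 0.0]
contact_force: [-2.3, 1.1, 4.4]
finger_gap: 53.6
grasp_force: 26.7
```

>>> {"fn": "jog_arm", "kwargs": {"motion": [0,0,0,0,0,0,0,0,0,0,0,0,0,0,0,0,0,0,0,0,0,0,0,0,0,0,0.005,0,0,0,0.015,0,0,0,0.03,0,0,0,0.05,0], "fingers": 0.075}}

```text
clock: 39.45
tool_pos: [548.1, -324.9, 133.1]
tool_rot: [3.062, 0.704, 0.0]
contact_force: [-0.3, -0.4, 0.9]
finger_gap: 75.4
grasp_force: 0.0
```

>>> {"fn": "jog_arm", "kwargs": {"motion": [0,0.01,0.01,0,0,0.04,0.03,0,0,0.08,0.04,0,0,0.13,0.04,0,0,0.18,0.04,0,0,0.23,0.04,0,0,0.28,0.04,0,0,0.33,0.04,0,0,0.38,0.04,0,0,0.42,0.04,0], "fingers": 0.055}}

```text
clock: 40.7
tool_pos: [547.4, 97.6, 172.2]
tool_rot: [-3.061, -0.705, -0.0]
contact_force: [0.4, 0.0, -0.3]
finger_gap: 54.9
grasp_force: 0.0
```

```bash
python3 - <<'E'
from h import *
print(monitor.sense()['tool_pos'])
for n in ('top','scene'):
    c=cam(n); h=cv2.cvtColor(c['img'],cv2.COLOR_RGB2HSV); P=cloud(c)
    R=np.hypot(P[...,0]-550,P[...,1]+323)
    m=(((h[...,0]<10)|(h[...,0]>165))&(h[...,1]>90)&(R<45)&(P[...,2]>58)).astype(np.uint8)
    q=max(cv2.findContours(m,0,1)[0],key=cv2.contourArea); W=np.array([ray(c,u,v,75)[:2] for u,v in q[:,0]],np.float32)
    print(n,'dish',cv2.minEnclosingCircle(W),np.median(P[m>0],0), [np.median(P[m>0][P[m>0][:,1]*s>-323*s][:,2]) for s in (1,-1)])
    k=(h[...,2]<70)&(R<56)&(R>38)&(abs(P[...,2]-62)<5)
    v,u=np.nonzero(k); A=np.array([ray(c,a,b,62)[:2] for a,b in zip(u,v)])
    s=np.linalg.lstsq(np.c_[2*A,np.ones(len(A))],(A**2).sum(1),rcond=None)[0]; print('ring',len(A),s[:2],np.sqrt(s[2]+s[:2]@s[:2]))
E
```

```text
[547.40757461  97.55854634 172.18962483]
top dish ((546.0755004882812, -322.3940124511719), 25.322216033935547) [ 545.71946282 -322.18388843   76.78713747] [np.float64(76.7567736232403), np.float64(76.84424170795316)]Traceback (most recent call last):
  File "<stdin>", line 11, in <module>
    return umr_sum(a, axis, dtype, out, keepdims, initial, where)
numpy.exceptions.AxisError: axis 1 is out of bounds for array of dimension 1
```

```bash
python3 - <<'E'
from h import *
for n in ('top','scene'):
    c=cam(n); h=cv2.cvtColor(c['img'],cv2.COLOR_RGB2HSV); P=cloud(c)
    R=np.hypot(P[...,0]-550,P[...,1]+323)
    m=(((h[...,0]<10)|(h[...,0]>165))&(h[...,1]>90)&(R<45)&(P[...,2]>58)).astype(np.uint8)
    q=max(cv2.findContours(m,0,1)[0],key=cv2.contourArea); W=np.array([ray(c,u,v,76)[:2] for u,v in q[:,0]],np.float32)
    print(n,'dish',cv2.minEnclosingCircle(W),np.median(P[m>0],0))
    k=(R<52)&(abs(P[...,2]-62)<22)&((h[...,1]>45)|(h[...,2]<70)); k=cv2.morphologyEx(k.astype(np.uint8),cv2.MORPH_OPEN,np.ones((3,3)))
    q=cv2.convexHull(max(cv2.findContours(k,0,1)[0],key=cv2.contourArea)); W=np.array([ray(c,u,v,62)[:2] for u,v in q[:,0]],np.float32)
    print('ring',cv2.minEnclosingCircle(W))
    r=(340,180,415,240) if n=='top' else (85,110,185,185)
    cv2.imwrite(f'pics/{n}9.png',cv2.resize(cv2.cvtColor(c['img'],cv2.COLOR_RGB2BGR)[r[1]:r[3],r[0]:r[2]],None,fx=7,fy=7,interpolation=2))
E
python3 -c "
import cv2,numpy as np
a=cv2.imread('pics/top9.png');b=cv2.imread('pics/scene9.png')
a=cv2.resize(a,(400,320));b=cv2.resize(b,(400,300));b=cv2.copyMakeBorder(b,0,20,0,0,0)
cv2.imwrite('pics/c9.png',np.hstack([a,b]))"
```

```text
top dish ((546.25048828125, -322.02203369140625), 25.212631225585938) [ 545.85433164 -322.23002885   76.86710985]
ring ((547.9639282226562, -326.45343017578125), 29.78545379638672)
scene dish ((555.9330444335938, -319.058349609375), 30.36721420288086) [ 555.00953179 -319.2247535    75.54623637]
ring ((552.2865600585938, -321.4857177734375), 49.73899841308594)
```

View pics/c9.png

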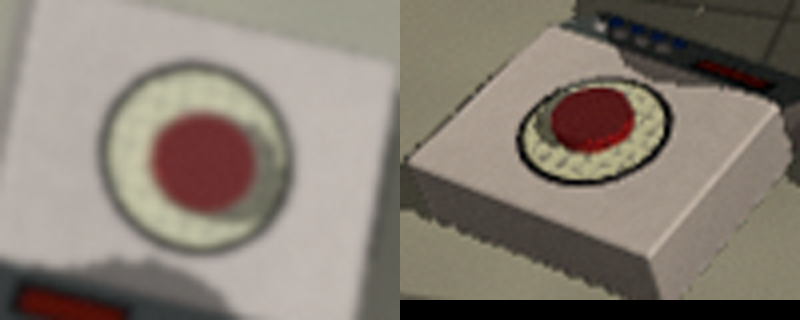

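The crop shows the dish lying flat well inside the disc, within about 2 mm of the middle after allowing for parallax. Now the white bottle goes back.

>>> {"fn": "jog_arm", "kwargs": {"motion": [-0.001,0.02,-0.002,0,-0.003,0.06,-0.005,0,-0.006,0.11,-0.008,0,-0.009,0.16,-0.008,0,-0.011,0.2,-0.008,0,-0.012,0.218,-0.008,0,-0.012,0.221,-0.008,0,-0.012,0.221,-0.013,0,-0.012,0.221,-0.02,0,-0.012,0.221,-0.03,0]}}

```text
clock: 42.1
tool_pos: [536.3, 315.4, 141.2]
tool_rot: [3.062, 0.702, -0.0]
contact_force: [1.0, 0.3, 0.0]
finger_gap: 54.9
grasp_force: 0.0
```

>>> {"fn": "jog_arm", "kwargs": {"motion": [0,0,-0.01,0,0,0,-0.02,0,0,0,-0.029,0,0,0,-0.035,0,0,0,-0.038,0,0,0,-0.0385,0,0,0,-0.0385,0,0,0,-0.0385,0,0,0,-0.0385,0,0,0,-0.0385,0]}}

```text
clock: 43.35
tool_pos: [536.1, 316.2, 103.4]
tool_rot: [-3.062, -0.704, -0.0]
contact_force: [-0.1, -0.1, -0.3]
finger_gap: 55.2
grasp_force: 0.0
```

>>> {"fn": "jog_arm", "kwargs": {"motion": [0,0,0,0,0,0,0,0,0,0,0,0,0,0,0,0,0,0,0,0,0,0,0,0,0,0,0,0,0,0,0,0,0,0,0,0,0,0,0,0], "fingers": 0.015, "squeeze": 40}}

```text
clock: 44.6
tool_pos: [536.2, 316.1, 103.4]
tool_rot: [3.062, 0.704, 0.0]
contact_force: [0.2, -2.1, 4.0]
finger_gap: 26.9
grasp_force: 39.6
```

>>> {"fn": "jog_arm", "kwargs": {"motion": [0,0,0.005,0,0,0,0.02,0,0,0,0.04,0,0,0,0.055,0,0.001,-0.01,0.06,0,0.004,-0.03,0.06,0,0.009,-0.065,0.06,0,0.014,-0.105,0.06,0,0.019,-0.145,0.06,0,0.024,-0.185,0.06,0]}}

```text
clock: 45.85
tool_pos: [559.7, 128.5, 162.6]
tool_rot: [-3.062, -0.702, 0.002]
contact_force: [1.7, 0.3, -2.6]
finger_gap: 26.7
grasp_force: 39.5
```

>>> {"fn": "jog_arm", "kwargs": {"motion": [0.006,-0.042,0,0,0.012,-0.086,0,0,0.017,-0.126,0,0,0.021,-0.156,0,0,0.023,-0.171,0,0,0.023,-0.176,0,0,0.023,-0.176,-0.005,0,0.023,-0.176,-0.015,0,0.023,-0.176,-0.027,0,0.023,-0.176,-0.037,0]}}

```text
clock: 47.1
tool_pos: [582.8, -44.4, 125.1]
tool_rot: [-3.061, -0.704, 0.001]
contact_force: [0.1, -0.5, -2.7]
finger_gap: 26.8
grasp_force: 39.6
```

>>> {"fn": "jog_arm", "kwargs": {"motion": [0,0,-0.008,0,0,0,-0.014,0,0,0,-0.018,0,0,0,-0.02,0,0,0,-0.0215,0,0,0,-0.0225,0,0,0,-0.0225,0,0,0,-0.0225,0,0,0,-0.0225,0,0,0,-0.0225,0]}}

```text
clock: 48.35
tool_pos: [583.1, -44.8, 103.8]
tool_rot: [3.062, 0.704, 0.0]
contact_force: [-0.1, 0.7, -2.0]
finger_gap: 27.0
grasp_force: 39.6
```

>>> {"fn": "jog_arm", "kwargs": {"motion": [0,0,0,0,0,0,0,0,0,0,0,0,0,0,0,0,0,0,0,0,0,0,0,0,0,0,0.01,0,0,0,0.03,0,0,0,0.055,0,-0.005,0.016,0.06,0], "fingers": 0.055}}

```text
clock: 49.6
tool_pos: [578.7, -29.0, 165.7]
tool_rot: [3.061, 0.701, 0.005]
contact_force: [-0.7, -0.1, -0.2]
finger_gap: 55.0
grasp_force: 0.0
```

>>> {"fn": "jog_arm", "kwargs": {"motion": [-0.012,0.04,0,0,-0.027,0.088,0,0,-0.044,0.143,0,0,-0.06,0.198,0,0,-0.077,0.25,0,0,-0.092,0.298,0,0,-0.103,0.335,0,0,-0.109,0.355,0,0,-0.1105,0.3605,0,0,-0.1105,0.3605,0,0]}}

```text
clock: 50.85
tool_pos: [467.8, 331.1, 163.6]
tool_rot: [3.062, 0.703, -0.0]
contact_force: [-0.4, -0.5, 0.1]
finger_gap: 55.0
grasp_force: 0.0
```

>>> {"fn": "jog_arm", "kwargs": {"motion": [0,0,-0.01,0,0,0,-0.022,0,0,0,-0.034,0,0,0,-0.045,0,0,0,-0.053,0,0,0,-0.058,0,0,0,-0.0605,0,0,0,-0.0605,0,0,0,-0.0605,0,0,0,-0.0605,0]}}

```text
clock: 52.1
tool_pos: [467.7, 331.7, 103.5]
tool_rot: [-3.062, -0.704, -0.001]
contact_force: [-0.4, 0.5, -0.2]
finger_gap: 55.1
grasp_force: 0.0
```

>>> {"fn": "jog_arm", "kwargs": {"motion": [0,0,0,0,0,0,0,0,0,0,0,0,0,0,0,0,0,0,0,0,0,0,0,0,0,0,0,0,0,0,0,0,0,0,0,0,0,0,0,0], "fingers": 0.015}}

```text
clock: 53.35
tool_pos: [467.7, 331.7, 103.5]
tool_rot: [-3.062, -0.704, -0.001]
contact_force: [0.1, -0.7, 4.6]
finger_gap: 26.8
grasp_force: 39.4
```

>>> {"fn": "jog_arm", "kwargs": {"motion": [0,0,0.005,0,0,0,0.02,0,0,0,0.04,0,0,0,0.055,0,0.001,-0.01,0.06,0,0.004,-0.03,0.06,0,0.009,-0.065,0.06,0,0.015,-0.105,0.06,0,0.021,-0.145,0.06,0,0.027,-0.185,0.06,0]}}

```text
clock: 54.6
tool_pos: [494.2, 144.1, 162.6]
tool_rot: [-3.062, -0.702, 0.002]
contact_force: [0.5, -0.9, -1.8]
finger_gap: 26.8
grasp_force: 39.5
```

>>> {"fn": "jog_arm", "kwargs": {"motion": [0.006,-0.04,0,0,0.012,-0.08,0,0,0.017,-0.115,0,0,0.02,-0.14,0,0,0.022,-0.152,0,0,0.022,-0.156,0,0,0.022,-0.156,-0.005,0,0.022,-0.156,-0.015,0,0.022,-0.156,-0.027,0,0.022,-0.156,-0.037,0]}}

```text
clock: 55.85
tool_pos: [516.3, -9.0, 125.1]
tool_rot: [-3.061, -0.704, 0.001]
contact_force: [-0.0, -0.2, -1.6]
finger_gap: 26.9
grasp_force: 39.6
```

>>> {"fn": "jog_arm", "kwargs": {"motion": [0,0,-0.008,0,0,0,-0.014,0,0,0,-0.018,0,0,0,-0.02,0,0,0,-0.0215,0,0,0,-0.0225,0,0,0,-0.0225,0,0,0,-0.0225,0,0,0,-0.0225,0,0,0,-0.0225,0]}}

```text
clock: 57.1
tool_pos: [516.6, -9.3, 103.8]
tool_rot: [3.062, 0.704, 0.0]
contact_force: [-0.1, -1.5, -2.9]
finger_gap: 27.0
grasp_force: 39.6
```

>>> {"fn": "jog_arm", "kwargs": {"motion": [0,0,0,0,0,0,0,0,0,0,0,0,0,0,0,0,0,0,0,0,0,0,0,0,0,0,0.01,0,0,0,0.03,0,0,0,0.055,0,-0.005,0.015,0.06,0], "fingers": 0.055}}

```text
clock: 58.35
tool_pos: [512.2, 5.6, 165.5]
tool_rot: [3.061, 0.701, 0.005]
contact_force: [0.7, -0.0, 0.1]
finger_gap: 55.2
grasp_force: 0.0
```

>>> {"fn": "jog_arm", "kwargs": {"motion": [-0.012,0.04,0,0,-0.027,0.085,0,0,-0.044,0.135,0,0,-0.06,0.185,0,0,-0.077,0.235,0,0,-0.092,0.28,0,0,-0.103,0.315,0,0,-0.11,0.335,0,0,-0.1124,0.341,0,0,-0.1124,0.341,0,0]}}

```text
clock: 59.6
tool_pos: [398.8, 346.6, 163.5]
tool_rot: [3.061, 0.704, -0.001]
contact_force: [0.0, 0.5, 0.1]
finger_gap: 55.2
grasp_force: 0.0
```

```bash
cat > caps.py <<'E'
from h import *
print(monitor.sense()['tool_pos'])
for n in ('top','scene'):
    c=cam(n); P=cloud(c); m=((P[...,2]>109)&(P[...,2]<120)&(P[...,0]>440)&(P[...,0]<680)&(abs(P[...,1])<130)).astype(np.uint8)
    k,l,st,ce=cv2.connectedComponentsWithStats(m)
    for i in range(1,k):
        if st[i,4]>15: print(n,st[i,4],ray(c,*ce[i],113).round(1))
E
python3 caps.py
```

```text
[398.75348146 346.57254768 163.47303138]
top 86 [582.  -44.6 113. ]
top 84 [514.9  -9.1 113. ]
scene 74 [518.4  -9.1 113. ]
scene 86 [585.1 -43.7 113. ]
```

White and blue are back within about 0.5 mm of their first measurements. Yellow next.

>>> {"fn": "jog_arm", "kwargs": {"motion": [0,0,-0.01,0,0,0,-0.022,0,0,0,-0.034,0,0,0,-0.045,0,0,0,-0.053,0,0,0,-0.058,0,0,0,-0.0605,0,0,0,-0.0605,0,0,0,-0.0605,0,0,0,-0.0605,0]}}

```text
clock: 60.95
tool_pos: [399.3, 346.7, 103.5]
tool_rot: [-3.062, -0.704, -0.001]
contact_force: [0.4, 0.8, 0.0]
finger_gap: 54.9
grasp_force: 0.0
```

>>> {"fn": "jog_arm", "kwargs": {"motion": [0,0,0,0,0,0,0,0,0,0,0,0,0,0,0,0,0,0,0,0,0,0,0,0,0,0,0,0,0,0,0,0,0,0,0,0,0,0,0,0], "fingers": 0.015}}

```text
clock: 62.2
tool_pos: [399.3, 346.7, 103.5]
tool_rot: [-3.062, -0.704, -0.001]
contact_force: [-0.5, -1.8, 5.4]
finger_gap: 26.7
grasp_force: 39.5
```

>>> {"fn": "jog_arm", "kwargs": {"motion": [0,0,0.005,0,0,0,0.02,0,0,0,0.04,0,0,0,0.055,0,0.005,-0.01,0.06,0,0.018,-0.035,0.06,0,0.034,-0.065,0.06,0,0.052,-0.1,0.06,0,0.07,-0.135,0.06,0,0.088,-0.17,0.06,0]}}

```text
clock: 63.45
tool_pos: [487.5, 174.8, 163.0]
tool_rot: [-3.062, -0.703, 0.001]
contact_force: [0.2, 0.4, -2.9]
finger_gap: 26.9
grasp_force: 39.6
```

>>> {"fn": "jog_arm", "kwargs": {"motion": [0.018,-0.035,0,0,0.034,-0.066,0,0,0.047,-0.092,0,0,0.057,-0.11,0,0,0.062,-0.118,0,0,0.063,-0.12,0,0,0.063,-0.12,-0.005,0,0.063,-0.12,-0.015,0,0.063,-0.12,-0.027,0,0.063,-0.12,-0.037,0]}}

```text
clock: 64.7
tool_pos: [549.9, 56.9, 125.1]
tool_rot: [-3.061, -0.704, 0.002]
contact_force: [-0.3, -1.2, -2.4]
finger_gap: 26.6
grasp_force: 39.6
```

>>> {"fn": "jog_arm", "kwargs": {"motion": [0,0,-0.008,0,0,0,-0.014,0,0,0,-0.018,0,0,0,-0.02,0,0,0,-0.0215,0,0,0,-0.0225,0,0,0,-0.0225,0,0,0,-0.0225,0,0,0,-0.0225,0,0,0,-0.0225,0]}}

```text
clock: 65.95
tool_pos: [550.2, 56.7, 103.8]
tool_rot: [3.062, 0.704, 0.0]
contact_force: [-0.4, 0.0, -1.9]
finger_gap: 26.6
grasp_force: 39.6
```

>>> {"fn": "jog_arm", "kwargs": {"motion": [0,0,0,0,0,0,0,0,0,0,0,0,0,0,0,0,0,0,0,0,0,0,0,0,0,0,0.01,0,0,0,0.03,0,0,0,0.06,0,0,0,0.1,0], "fingers": 0.055}}

```text
clock: 67.2
tool_pos: [549.9, 56.7, 205.0]
tool_rot: [-3.062, -0.704, 0.001]
contact_force: [0.8, -0.0, -0.7]
finger_gap: 54.7
grasp_force: 0.0
```

>>> {"fn": "jog_arm", "kwargs": {"motion": [-0.01,0.02,0.01,0,-0.025,0.05,0.03,0,-0.04,0.08,0.04,0,-0.055,0.11,0.05,0,-0.07,0.14,0.05,0,-0.08,0.16,0.05,0,-0.09,0.18,0.05,0,-0.095,0.19,0.05,0,-0.1,0.2,0.05,0,-0.1,0.2,0.05,0]}}

```text
clock: 68.45
tool_pos: [450.0, 257.0, 253.7]
tool_rot: [3.062, 0.705, -0.0]
contact_force: [-0.2, -0.4, -0.7]
finger_gap: 55.1
grasp_force: 0.0
```

```bash
python3 caps.py; python3 - <<'E'
from h import *
c=cam('scene'); save(c,'s10.png')
E
```

```text
[449.95851275 256.97955616 253.73872379]
top 84 [581.8 -44.5 113. ]
top 86 [549.1  57.7 113. ]
top 82 [515.   -8.9 113. ]
scene 74 [518.   -8.8 113. ]
scene 83 [551.6  58.2 113. ]
scene 85 [585.  -43.9 113. ]
```

View pics/s10.png

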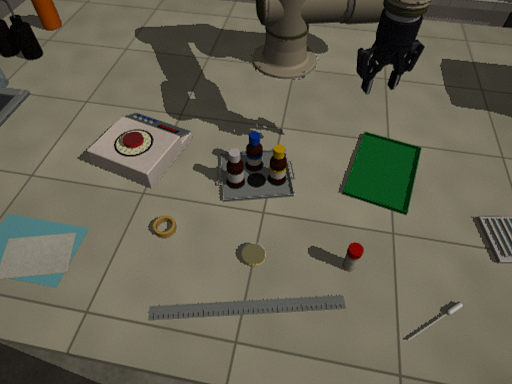

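The bottles stand at their first spots (within 0.5 mm). The dish lies on the disc at (133,140), and the bystanders are unmoved at (164,226), (253,254) and (353,256). Handing in.

```bash
python3 -c "
from h import *
print(ticket.job_done())"
```

```text
the job is handed in; nothing more can be done
None
```

I handed the job in at about 69 s on the robot's clock: the red dish is level on the counter disc, about 2 mm off its middle by my estimate. All three bottles are back within about 0.5 mm of where the cameras first measured them, and the pale dish, pot and tape roll look unmoved.

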